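# Lay a power unit on its side in the service fixture

### The job

The power unit stands on the bench in front of the green service pad. Without lifting it, slide it upright until it stands snug against the pad's near edge, then push it high up under the light bar so that it tips over that edge and lies flat on the pad with its terminal side up; finally push the red-tabbed sliding jaw home so that the unit is held square against the fixed jaw. Push gently (well below 35 N on the unit), keep off the light bar, leave the other things on the bench where they are, and let go at the end.

Things in the scene. Friction and masses are not known exactly. Their poses are not given: they have to be found in the camera images.
- unit_mid (a point): Centre of the power unit: plain metal block, 64 mm deep (own x), 90 mm wide (own y), 130 mm tall (own z), even weight of 0.45 to 0.85 kg. Starts upright on the bench, 16 to 44 mm short of the pad's near edge, turned up to 0.12 rad from square. Its terminal side (orange plate, black strip, brass contacts, all flush) looks along own -x, away from the pad; once tipped it is on top.
- unit: The same power unit; origin at the centre of its underside as it stands. Friction with the bench is moderate to high: pushed high up while short of the pad's edge it topples short; pushed near its foot (below 30 mm) it slides. Laid over the edge, it overhangs the near edge by some 30 mm.
- cradle: Fixed fixture with a green pad. Origin on the bench below the pad's near edge (the low stop, yellow stripe); own x points across the pad, roughly to the robot's left (the way to tip), y along the edge towards the robot. Pad: x 0 to 150, y -95 to 139, top at z 12 mm. Fixed steel jaw: gripping face at y -55, x 20 to 120, top z 44 mm. The sliding jaw's face is at y 95 mm when its joint is 0.
- jaw (a joint): Travel in m of the sliding jaw from fully open (0) towards the fixed jaw (along the cradle's -y); range 0 to 0.075, about 2 N of friction, stays where left. Starts at 0 to 0.012. At 0.060 it closes exactly on the 90 mm wide unit lying square against the fixed jaw; pushing the unit along with it takes up to 15 N in all.
- jaw_tab (a point): Centre of the outer (cradle +y) face of the sliding jaw's upright red tab, 77 mm above the bench; axes as the cradle's. Tab: 40 mm wide (x), 12 mm thick, from 43 to 103 mm above the bench. Below it the jaw, 100 mm long in x, 15 mm thick, outer face flush with the tab's. Push the tab along the cradle's -y.
- lamp_bar (a point): Centre of the flat dark steel light bar over the pad's near edge, 15 mm short of the edge (cradle x -50 to 20 mm); axes as the cradle's. 280 mm long in y, 70 mm wide in x, underside 215 mm and top 235 mm above the bench. The unit tips over the edge beneath it; an upright gripper pushing the unit runs into it, one leaning back some 40 degrees passes under it.
- lamp: The light bar with its two posts (20 x 12 mm, 130 mm to either side of its middle) as one fixed body. Origin: on the bench midway between the posts, 11 mm past the pad's near edge.
- jar: Bystander: small clear screw jar, 48 mm across, 70 mm tall, standing beyond the fixed jaw. Origin: centre of its underside.
- magnetron: Bystander: finned grey microwave magnetron with a copper antenna stub, 85 x 100 mm, 72 mm tall, standing beyond the pad. Origin: centre of its underside.
- screwdriver: Bystander: yellow-handled screwdriver lying on the bench, along its own x. Origin: on the bench at its middle.
- wrench: Bystander: steel wrench lying on the bench, along its own x. Origin: on the bench at its middle.
- meter: Bystander: yellow multimeter lying flat, 150 x 75 x 35 mm (long along its x). Origin: centre of its underside.
- coil: Bystander: copper coil spool standing on end, 70 mm across, 50 mm tall. Origin: centre of its underside.
- mug: Bystander: blue mug, 80 mm across, 90 mm tall. Origin: centre of its underside.
Mind the look-alikes: they are no part of the job. Leave any pink look-alike of the unit alone.

How it is judged (in metres and radians):
On the way, in this order (a step that is already met when the one before it is completed fails the run):
1. the unit stands upright, snug against the pad's near edge (x of unit_mid in the frame of cradle between -0.0355 and -0.02 m and angle between unit_mid's own z axis and vertical below 0.12 rad), for 0.1 s.
2. the unit lies flat on the pad, terminal side up (angle between the z axis of unit_mid and the x axis of cradle, either way round below 0.12 rad and height (world z) of unit_mid between 0.038 and 0.05 m and angle between unit_mid's own x axis and vertical above 3.04 rad), for 0.2 s.
At the end, for the whole second after the job is handed in: The unit lies at rest, flat on the pad (within 0.1 rad) with its terminal side up, its length square to the pad's near edge within 0.05 rad, its centre 18 to 75 mm past that edge, against the fixed jaw within 3.5 mm, with the sliding jaw closed on it (joint above 0.0565) (height (world z) of unit_mid between 0.038 and 0.05 m and angle between unit_mid's own x axis and vertical above 3.04 rad and angle between the z axis of unit_mid and the x axis of cradle, either way round below 0.05 rad and x of unit_mid in the frame of cradle between 0.018 and 0.075 m and y of unit_mid in the frame of cradle between -0.0135 and -0.006 m and value of joint jaw above 0.0565 m and linear speed of unit below 0.01 m/s); the robot touches nothing.
It fails at once if the unit is lifted (height (world z) of unit_mid above 0.088 m).
It fails at once if the unit is shoved with more than 35 N (contact force between any of the fingers, the arm and unit above 35 N).
It fails at once if the light bar or its posts are hit (over 3 N) (contact force between lamp and anything else above 3 N).
It fails at once if another thing on the bench is moved by more than 25 mm (distance of any of jar, magnetron, screwdriver, wrench, meter, coil, mug from where it was at the start of the episode above 0.025 m).
It also fails if it takes over 53 s, if anything falls off the work surface, if the arm or the gripper's body presses on something with over 40 N, if the wrist force passes 120 N, or if a joint passes its speed limit or range.

### The arm

A 6-joint arm with a two-finger parallel gripper is mounted at the origin on the work surface. World frame = base frame: x ahead of the robot, y to its left, z up, the work surface at z = 0. Lengths are in mm, angles in degrees, forces in N, time in s.
With the tool pointing down it reaches from about 300 to 850 mm from the base axis. Payload 4.2 kg.
Tool frame: the origin (TCP) lies at the very end of the fingers, on their centre line; the grasp point (between the pads) lies 19 mm behind it (env.grasp_offset is the distance from the TCP to the grasp point, in mm); z points along the fingers, y is the line along which they close (so a half turn about z gives the same grasp; the last joint's range is limited). The gripper opens to 91 mm and grips with 3 to 60 N. Pads are 32 mm wide; open, the fingers measure 118 mm over their backs; the gripper's body (76 mm by 178 mm) begins 60 mm behind the grasp point.
Start: joints at [-65.432, 18.312, 89.639, -0, 72.044, -1.146], TCP at [249.489, -518.072, 213.976] pointing down, gripper open.
Joint ranges: [-177.97, 177.97], [-48.28, 115.42], [12.27, 149.76], [-77.06, 257.06], [2.81, 150.46], [-146.56, 146.56]. Speed limits (degrees/s): [147.25, 147.25, 180, 180, 180, 180].

### API

Orientations are given as [roll, pitch, yaw] about the fixed x, y, z axes, in that order (R = Rz(yaw) Ry(pitch) Rx(roll)).
In Python, from workcell import env gives the robot as it stands. The module is installed in compiled form; this text tells all that it offers.
- The arm moves only by the tool send_rows, never from a script. Its argument "motion" is a list of rows, each an object of numbers: "tx", "ty", "tz": the shift along the tool's x, y, z in units of 500 mm (1.0 is 500 mm); "rx", "ry", "rz": the turn, a rotation vector about the tool's x, y, z in units of 30 degrees (1.0 is 30 degrees); "gripper": the closure, from -1 (fully open) to 1 (shut). In form: [{"tx": .., "ty": .., "tz": .., "rx": .., "ry": .., "rz": .., "gripper": ..}, ...]. A call has 1 to 12 rows; each row shifts and turns the commanded pose from where the row before left it, along the tool's axes as they then stand; what a row does not reach is not made up. A row lasts 1/8 s, in which the tool goes at most 62.5 mm and 10.7 degrees, less where a joint would pass 70% of its speed; a pose out of reach is approached as far as the arm can. A call with a number of a shift or a turn outside -1 to 1 is refused whole. A call with a gripper value outside its range is refused whole. The fingers move at their own pace and stop on an object; "grip_force" is the grip in N (left out, the last holds). Time passes only in rows, so rows that do not move let the fingers close. It gives the time, the measured TCP pose, the force, the opening and the grip force at its end, in the units of the state.
- env.state(): the state, without advancing time (a new reading comes with each control period).
- env.grab_frame(name): name is "scene" or "side" or "wrist"; returns a dict with "frame" (480x640x3 uint8, red, green, blue), "vertical_fov" (degrees; the focal length in pixels is half the picture's height over the tangent of half this angle, whatever the lens; pixels are square), "cx", "cy" (the principal point, pixels), "k1" (the pictures are not rectified: a ray, as slopes to the right and down, at radius r is drawn at 1 + k1 r^2 times it, then the intrinsics apply), "rvec" (rotation vector, rad) and "tvec" (3), from world to camera coordinates, as OpenCV has them; the wrist camera has in their place "T_tool_cam" (4x4, takes a point from camera to tool coordinates, whose origin is the TCP and whose axes are the flange's). Camera axes: x right, y down, z forward; pixel columns grow to the right and rows downward; lengths in mm; the calibration is good to about 2 mm. A picture is of the moment at which its call begins: read the wrist's pose just before it. There is no depth.
- env.job_done(): hands the job in; it is judged then, once.
The state is a dict: "time_s": time; "qpos": joint angles; "qvel": joint speeds; "effort": joint torques, N m; "ee_pos": TCP position; "ee_rot": TCP orientation; "force": force on the tool from outside, world axes, zero at the start; "torque": the same for the moment, N m; "gripper_width": finger opening in mm; "gripper_force": force on a finger pad.
Only numpy, scipy, OpenCV 4.12 (cv2) and the standard library are available. Lean on these libraries where they do the work, as an engineer would, in place of code of your own. Each camera call takes 0.05 s, during which the arm holds its last target. There are 200 camera calls.

## Working session

There is one attempt and no reset: what is moved stays moved. The work goes in short steps, Python scripts to look and compute and a tool call to move; the robot and the scene stay as the last step left them, time stands still between calls to the robot, and variables do not carry over. Pictures are saved under pics/ and viewed, at most 10 in all, crops included, and the job is handed in when it is done.

Besides the shell and the picture viewer there is one more tool, called after ">>>" in YAML: its name, and indented under it one key for each argument. send_rows: Moves the arm, as the interface text tells. Shifts and turns lie within -1 to 1; 1 stands for 500 mm of shift or 30 degrees of turn. Its arguments: {"type":"object","properties":{"motion":{"type":"array"},"grip_force":{"type":"number"}},"required":["motion"]}

```bash
mkdir -p pics; cat > h.py <<'E'
import numpy as np,cv2,pickle
from scipy.spatial.transform import Rotation as R
def cam(f):
    H,W=f['frame'].shape[:2]; fl=H/2/np.tan(np.radians(f['vertical_fov'])/2); return fl,f['cx'],f['cy'],f['k1']
def ext(f): return R.from_rotvec(np.ravel(f['rvec'])).as_matrix(),np.ravel(f['tvec']).astype(float)
def proj(f,P):
    M,t=ext(f);fl,cx,cy,k=cam(f);c=np.atleast_2d(P)@M.T+t;s=c[:,:2]/c[:,2:];r=(s**2).sum(1,keepdims=True)
    return s*(1+k*r)*fl+[cx,cy]
def onz(f,uv,z):
    M,t=ext(f);fl,cx,cy,k=cam(f);d=(np.atleast_2d(uv)-[cx,cy])/fl;s=d.copy()
    for _ in range(20): s=d/(1+k*(s**2).sum(1,keepdims=True))
    D=np.c_[s,np.ones(len(s))]@M;C=-M.T@t;z=np.broadcast_to(z,len(s))
    return C+D*((z-C[2])/D[:,2])[:,None]
def grab(n,tag):
    from workcell import env
    f=env.grab_frame(n);pickle.dump(f,open(f'{tag}.pkl','wb'));cv2.imwrite(f'pics/{tag}.png',f['frame'][:,:,::-1]);return f
def load(tag): return pickle.load(open(f'{tag}.pkl','rb'))
E
python3 - <<'E'
from h import *
for n in('scene','side'):
    f=grab(n,n+'0');M,t=ext(f);print(n,cam(f),-M.T@t)
from workcell import env
s=env.state();print(s)
E
```

```text
scene (np.float64(586.468240940625), 318.064634915678, 231.1187689484992, -0.10156649731667962) [1250.77454559 -737.02673436 1155.66655444]
side (np.float64(613.1946722665548), 317.8115830955396, 230.58250521620877, -0.02192579539001759) [1217.49731393  605.42132001 1392.89426248]
{'time_s': 0.1, 'qpos': array([-6.54312076e+01,  1.83467954e+01,  8.96993495e+01, -1.22030515e-04,
        7.20447168e+01, -1.14759412e+00]), 'qvel': array([ 0.02283593, -0.03504461, -0.14513471,  0.06260385, -0.01952662,
        0.06131441]), 'effort': array([-7.96922923e-04, -4.13332880e+01, -2.32511401e+01,  7.29344389e-02,
        4.21918184e-02, -6.66433198e-05]), 'ee_pos': array([ 249.29678063, -517.63904775,  213.2166704 ]), 'ee_rot': array([-1.79909154e+02, -1.70376836e-03,  2.57164229e+01]), 'force': array([ 0.02763255, -0.54275029, -0.53190559]), 'torque': array([ 0.00504393, -0.00999355,  0.00213385]), 'gripper_force': 0.0, 'gripper_width': 91.44486259989598}
```

View pics/scene0.png

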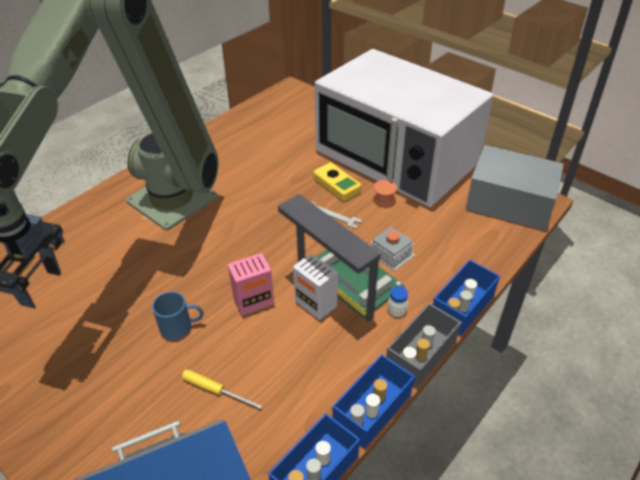

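View pics/side0.png

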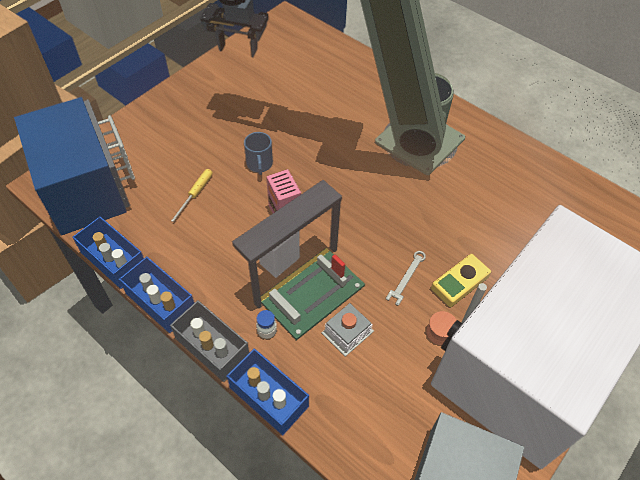

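The scene view shows the grey unit at (316,288) and its pink look-alike at (251,284), with the light bar at (330,230). The side view shows the pad at (313,290), the red tab at (338,266), and the unit under the bar at (280,255). I choose the grey unit and will check it in crops.

```bash
python3 - <<'E'
from h import *
for n,(x,y,w,h) in {'scene':(225,190,200,150),'side':(220,170,160,180)}.items():
    im=load(n+'0')['frame'][y:y+h,x:x+w,::-1];k=4 if n=='scene' else 3.33
    im=cv2.resize(im,None,fx=k,fy=k,interpolation=cv2.INTER_CUBIC)
    for g in range(0,max(w,h),20):
        if g<w: cv2.putText(im,str(x+g),(int(g*k),10),0,.35,(0,255,255),1);cv2.line(im,(int(g*k),12),(int(g*k),18),(0,255,255),1)
        if g<h: cv2.putText(im,str(y+g),(0,int(g*k)+4),0,.35,(0,255,255),1)
    print(im.shape);cv2.imwrite(f'pics/{n}crop.png',im)
E
```

```text
(600, 800, 3)
(599, 533, 3)
```

View pics/scenecrop.png

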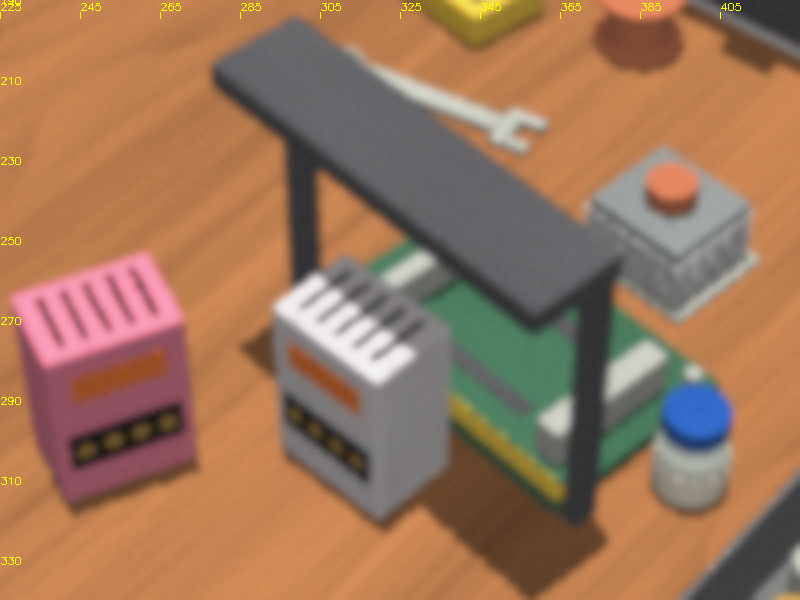

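View pics/sidecrop.png

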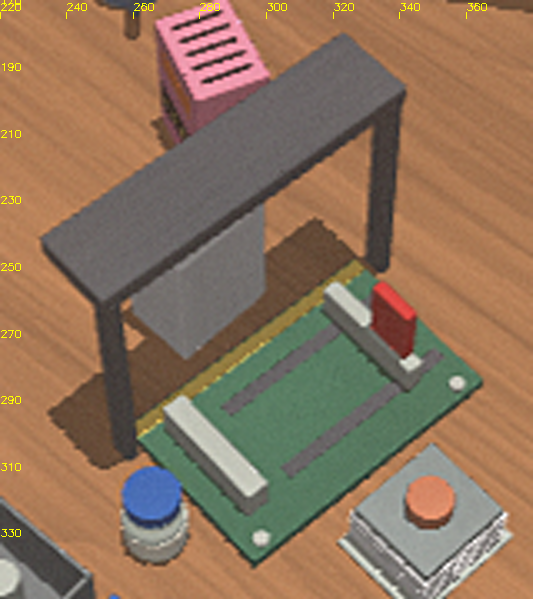

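```bash
cat >> h.py <<'E'
def fr(p,L): # p=x,y,yaw; frame points -> world
    c,s=np.cos(p[2]),np.sin(p[2]);L=np.atleast_2d(np.asarray(L,float));o=L.copy();o[:,0]=p[0]+c*L[:,0]-s*L[:,1];o[:,1]=p[1]+s*L[:,0]+c*L[:,1];return o
E
python3 - <<'E'
from h import *
from scipy.optimize import least_squares as ls
S,D=load('scene0'),load('side0')
s=lambda u,v:(225+u/4,190+v/4); d=lambda u,v:(220+u/3.33,170+v/3.33)
def fit(obs,p0):
    g=lambda p:np.concatenate([(proj(f,fr(p,L))[0]-uv) for f,L,uv in obs])
    r=ls(g,p0,x_scale=[10,10,.1],loss='soft_l1');print(r.x.round(3),r.fun.reshape(-1,2).round(1).tolist());return r.x
C=[(D,(150,139,12),d(482,382)),(D,(150,-95,12),d(255,560)),(D,(0,-95,12),d(137,435)),(D,(-50,-140,235),d(43,242)),(D,(-50,140,235),d(343,35)),(D,(20,140,235),d(405,92)),
 (S,(-50,140,235),s(213,68)),(S,(20,140,235),s(295,18)),(S,(20,-140,235),s(623,255)),(S,(-50,-140,235),s(535,312))]
c0=np.r_[onz(D,[(261,300)],12)[0,:2],0]; 
e=onz(D,[(261.1,300.6),(329.6,249.6)],12);print(e);v=e[1]-e[0];yaw=np.arctan2(v[1],v[0])-np.pi/2
c=fit(C,[*e.mean(0)[:2],yaw])
U=[(S,(-32,45,130),s(275,308)),(S,(-32,-45,130),s(380,385)),(S,(32,-45,130),s(450,325)),(S,(32,45,130),s(345,258)),(S,(-32,-45,0),s(383,525)),(S,(32,-45,0),s(448,465)),(S,(-32,45,0),s(283,450)),
 (D,(32,-45,0),d(187,357)),(D,(32,45,0),d(265,295))]
u=fit(U,[c[0],c[1],c[2]])
inv=lambda p:(R.from_euler('z',-c[2]).as_matrix()@np.r_[p[:2]-c[:2],0])[:2]
print('unit in cradle',inv(u),u[2]-c[2])
t=onz(D,[d(373,283),d(386,283),d(414,322)],103);print('tab top',[inv(q).round(1) for q in t])
m=onz(S,[s(10,295),s(45,368),s(185,322)],130);print('pink',[inv(q).round(1) for q in m],m.round(0))
m=onz(S,[(404,295),(390,295)],70);print('jar',[inv(q).round(1) for q in m])
E
```

```text
[[735.91983507  26.37781779  12.        ]
 [502.88227635  57.19545869  12.        ]]
[622.158  28.997   1.408] [[5.1, -3.2], [3.1, -4.2], [1.8, -8.2], [-4.9, -2.1], [-0.6, -0.2], [-0.4, 0.3], [1.7, -1.0], [3.9, -0.6], [1.8, 2.3], [0.3, 3.3]]
[612.224 -25.931   1.527] [[-1.0, 0.2], [0.1, 0.2], [1.1, 0.3], [0.0, -1.3], [-0.2, -0.1], [0.9, 0.2], [-0.9, -0.4], [-0.5, 1.0], [0.1, -1.3]]
unit in cradle [-55.81282024   0.8756057 ] 0.11989329046744235
tab top [array([67.7, 75.9]), array([73.9, 83.5]), array([113. ,  77.2])]
pink [array([-206.8,  152.9]), array([-223.7,   89.9]), array([-138.9,   66.4])] [[ 438. -150.  130.]
 [ 497. -177.  130.]
 [ 534.  -97.  130.]]
jar [array([  88.2, -159.8]), array([  62.4, -137.7])]
```

```bash
cat > m.py <<'E'
from h import *
from scipy.optimize import least_squares as ls
S,D=load('scene0'),load('side0')
s=lambda u,v:(225+u/4,190+v/4); d=lambda u,v:(220+u/3.33,170+v/3.33)
P=[(D,(150,139,12),d(482,382)),(D,(150,-95,12),d(255,560)),(D,(0,-95,12),d(137,435)),(D,(0,139,12),d(365,265)),
 (D,(20,-55,44),d(187,397)),(D,(120,-55,44),d(267,482)),(S,(0,-95,12),s(555,500))]
B=[(D,(-50,-140,235),d(43,242)),(D,(-50,140,235),d(343,35)),(D,(20,140,235),d(405,92)),
 (S,(-50,140,235),s(213,68)),(S,(20,140,235),s(295,18)),(S,(20,-140,235),s(623,255)),(S,(-50,-140,235),s(535,312))]
g=lambda p:np.concatenate([proj(f,fr(p,L))[0]-uv for f,L,uv in P]+[proj(f,fr(p,np.add(L,(0,p[3],0))))[0]-uv for f,L,uv in B])
r=ls(g,[622,29,1.43,20],x_scale=[10,10,.1,10],loss='soft_l1');c=r.x;print(c.round(3),r.fun.reshape(-1,2).round(1).tolist())
inv=lambda p:(R.from_euler('z',-c[2]).as_matrix()@np.r_[np.asarray(p)[:2]-c[:2],0])[:2]
u=np.array([612.224,-25.931,1.527])
print('unit in cradle',inv(u),u[2]-c[2])
t=onz(D,[d(373,283),d(386,283),d(414,322)],103);print('tab top',[inv(q).round(1) for q in t])
m=onz(S,[s(10,295),s(45,368),s(185,322)],130);print('pink',[inv(q).round(1) for q in m],m.round(0))
np.save('c.npy',c)
E
python3 m.py
```

```text
[639.826  29.346   1.434  22.876] [[1.1, -0.4], [0.3, 0.6], [-2.3, -2.8], [-2.4, -2.0], [-0.7, -1.4], [1.1, 0.1], [0.9, 0.7], [-1.7, -1.3], [0.4, -1.3], [1.2, -1.2], [0.3, -1.7], [2.1, -1.6], [2.0, -0.5], [1.1, 0.8]]
unit in cradle [-58.52395893  19.80805375] 0.09296436489636828
tab top [array([67. , 91.6]), array([73.3, 99. ]), array([112.2,  91.6])]
pink [array([-205.4,  175.7]), array([-224. ,  113.3]), array([-139.8,   87.5])] [[ 438. -150.  130.]
 [ 497. -177.  130.]
 [ 534.  -97.  130.]]
```

```bash
cat > go.py <<'E'
# usage: go.py x y z lean n [dyaw]  (cradle mm) -> one row to repeat n times
from h import *; import sys
from workcell import env
c=np.load('c.npy');x,y,z,L,n=map(float,sys.argv[1:6]);n=int(n);dy=float(sys.argv[6]) if len(sys.argv)>6 else 0
s=env.state();A=R.from_euler('xyz',s['ee_rot'],degrees=True)
T=R.from_euler('z',np.degrees(c[2])+dy,degrees=True)*R.from_euler('x',180,degrees=True)*R.from_euler('y',L,degrees=True)
P=fr(c,[(x,y,z)])[0]
rv=(A.inv()*T).as_rotvec()/n;r=R.from_rotvec(rv).as_matrix()
M=sum(np.linalg.matrix_power(r,k) for k in range(n))
d=np.linalg.solve(M,A.inv().apply(P-s['ee_pos']))
print('row x',n,'t',(d/500).round(3),'r',(np.degrees(rv)/30).round(3),'mm/row',np.linalg.norm(d).round(1),'deg/row',np.degrees(np.linalg.norm(rv)).round(1))
pc=R.from_euler('z',-c[2]).as_matrix()@(s['ee_pos']-[c[0],c[1],0])
print('now cradle',pc.round(1),'F',s['force'].round(1),'t',s['time_s'],'w',s['gripper_width'],'target world',P.round(0))
E
python3 - <<'E'
from h import *
S=load('scene0');c=np.load('c.npy');inv=lambda p:(R.from_euler('z',-c[2]).as_matrix()@np.r_[np.asarray(p)[:2]-c[:2],0])[:2].round()
for n,z,p in [('driver',0,(185,375)),('driver',0,(260,407)),('mug',90,(172,300)),('handle',60,(203,315)),('pinkbot',0,(243,316)),('pinkbot',0,(273,306)),('pinkbotL',0,(235,301))]: print(n,inv(onz(S,[p],z)[0]))
E
python3 go.py -150 -5 250 20 12
```

```text
driver [-424.   62.]
driver [-344. -118.]
mug [-355.  201.]
handle [-314.  136.]
pinkbot [-221.  113.]
pinkbot [-144.   89.]
pinkbotL [-207.  166.]
row x 12 t [0.095 0.008 0.009] r [ 0.027  0.051 -0.155] mm/row 47.7 deg/row 5.0
now cradle [-595.1  312.3  213.2] F [ 0.  -0.5 -0.5] t 0.1 w 91.44486259989598 target world [ 624. -120.  250.]
```

>>> send_rows:
  motion:
    - {"tx": 0.095,"ty": 0.008,"tz": 0.009,"rx": 0.027,"ry": 0.051,"rz": -0.155,"gripper": -0.3}
    - {"tx": 0.095,"ty": 0.008,"tz": 0.009,"rx": 0.027,"ry": 0.051,"rz": -0.155,"gripper": -0.3}
    - {"tx": 0.095,"ty": 0.008,"tz": 0.009,"rx": 0.027,"ry": 0.051,"rz": -0.155,"gripper": -0.3}
    - {"tx": 0.095,"ty": 0.008,"tz": 0.009,"rx": 0.027,"ry": 0.051,"rz": -0.155,"gripper": -0.3}
    - {"tx": 0.095,"ty": 0.008,"tz": 0.009,"rx": 0.027,"ry": 0.051,"rz": -0.155,"gripper": -0.3}
    - {"tx": 0.095,"ty": 0.008,"tz": 0.009,"rx": 0.027,"ry": 0.051,"rz": -0.155,"gripper": -0.3}
    - {"tx": 0.095,"ty": 0.008,"tz": 0.009,"rx": 0.027,"ry": 0.051,"rz": -0.155,"gripper": -0.3}
    - {"tx": 0.095,"ty": 0.008,"tz": 0.009,"rx": 0.027,"ry": 0.051,"rz": -0.155,"gripper": -0.3}
    - {"tx": 0.095,"ty": 0.008,"tz": 0.009,"rx": 0.027,"ry": 0.051,"rz": -0.155,"gripper": -0.3}
    - {"tx": 0.095,"ty": 0.008,"tz": 0.009,"rx": 0.027,"ry": 0.051,"rz": -0.155,"gripper": -0.3}
    - {"tx": 0.095,"ty": 0.008,"tz": 0.009,"rx": 0.027,"ry": 0.051,"rz": -0.155,"gripper": -0.3}
    - {"tx": 0.095,"ty": 0.008,"tz": 0.009,"rx": 0.027,"ry": 0.051,"rz": -0.155,"gripper": -0.3}

```text
time_s: 1.6
ee_pos: [627.3, -118.9, 249.2]
ee_rot: [179.9, -20.0, 82.3]
force: [0.8, -0.1, -0.1]
gripper_width: 59.2
gripper_force: 0.0
```

```bash
python3 go.py -150 -7 140 35 4;  python3 go.py -150 -7 15 35 8; python3 -c "
from h import *
from workcell import env
s=env.state();print(s['ee_pos'],s['ee_rot']);grab('scene','scene1');f=grab('wrist','w1');print(cam(f),f['T_tool_cam'])
a=cv2.imread('pics/w1.png');b=cv2.imread('pics/scene1.png')[150:390,160:480];cv2.imwrite('pics/mix1.png',np.hstack([cv2.resize(a,(400,300)),cv2.resize(b,(400,300))]))"
```

```text
row x 4 t [-0.024 -0.     0.049] r [0.    0.125 0.001] mm/row 27.4 deg/row 3.7
now cradle [-148.6   -7.8  249.2] F [ 0.8 -0.1 -0.1] t 1.6 w 59.160600755906884 target world [ 626. -120.  140.]
row x 8 t [-0.027 -0.     0.052] r [0.    0.062 0.   ] mm/row 29.4 deg/row 1.9
now cradle [-148.6   -7.8  249.2] F [ 0.8 -0.1 -0.1] t 1.6 w 59.160600755906884 target world [ 626. -120.   15.]
[ 627.25917464 -118.91998539  249.20722461] [179.94467738 -20.00303207  82.25728385]
(np.float64(394.30882384297956), 320.004259917413, 243.42888593087227, -0.08685009584393555) [[-1.23651070e-03 -9.63204407e-01 -2.68767076e-01  7.57894007e+01]
 [ 9.99998798e-01 -1.44254742e-03  5.69112943e-04 -4.13171036e-01]
 [-9.35881348e-04 -2.68766049e-01  9.63205033e-01 -1.69327853e+02]
 [ 0.00000000e+00  0.00000000e+00  0.00000000e+00  1.00000000e+00]]
```

View pics/mix1.png

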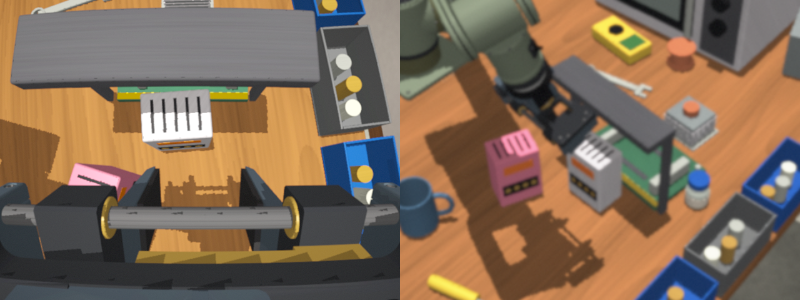

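The unit is dead ahead of the bar, pushed to the left of the tool centre. The pink block's corner lies just left of the gripper, so I keep the tool at cradle y = -12 and push with the left finger through the unit's middle.

```bash
python3 go.py -132 -12 15 35 10
```

```text
row x 10 t [-0.019  0.001  0.043] r [0.    0.05  0.001] mm/row 23.6 deg/row 1.5
now cradle [-146.2   -8.3  250.3] F [-0.2 -0.2 -1.4] t 1.7 w 59.268333441344176 target world [ 634. -103.   15.]
```

>>> send_rows:
  motion:
    - {"tx": -0.019,"ty": 0.001,"tz": 0.043,"ry": 0.05,"gripper": -0.3}
    - {"tx": -0.019,"ty": 0.001,"tz": 0.043,"ry": 0.05,"gripper": -0.3}
    - {"tx": -0.019,"ty": 0.001,"tz": 0.043,"ry": 0.05,"gripper": -0.3}
    - {"tx": -0.019,"ty": 0.001,"tz": 0.043,"ry": 0.05,"gripper": -0.3}
    - {"tx": -0.019,"ty": 0.001,"tz": 0.043,"ry": 0.05,"gripper": -0.3}
    - {"tx": -0.019,"ty": 0.001,"tz": 0.043,"ry": 0.05,"gripper": -0.3}
    - {"tx": -0.019,"ty": 0.001,"tz": 0.043,"ry": 0.05,"gripper": -0.3}
    - {"tx": -0.019,"ty": 0.001,"tz": 0.043,"ry": 0.05,"gripper": -0.3}
    - {"tx": -0.019,"ty": 0.001,"tz": 0.043,"ry": 0.05,"gripper": -0.3}
    - {"tx": 0,"gripper": -0.3}

```text
invalid input at $.motion[0]: expected keys tx, ty, tz, rx, ry, rz, gripper
```

```bash
python3 go.py -127 -12 17 35 2; python3 -c "
from h import *
grab('scene','scene2');grab('wrist','w2')
a=cv2.imread('pics/w2.png');b=cv2.imread('pics/scene2.png')[190:340,225:425];cv2.imwrite('pics/mix2.png',np.hstack([cv2.resize(a,(400,300)),cv2.resize(b,(400,300))]))"
```

```text
row x 2 t [-0.077  0.003  0.222] r [0.001 0.249 0.004] mm/row 117.3 deg/row 7.5
now cradle [-146.2   -8.3  250.3] F [-0.2 -0.2 -1.4] t 1.7 w 59.268333441344176 target world [634. -98.  17.]
```

View pics/mix2.png

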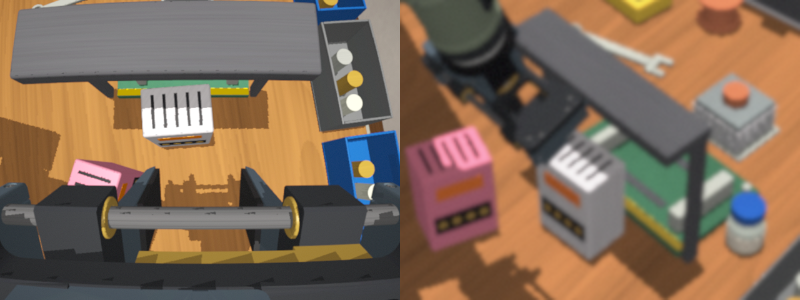

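The call was refused because every key is required, so nothing has moved. I'm sending it again.

>>> send_rows:
  motion:
    - {"tx": -0.019,"ty": 0.001,"tz": 0.043,"rx": 0,"ry": 0.05,"rz": 0,"gripper": -0.3}
    - {"tx": -0.019,"ty": 0.001,"tz": 0.043,"rx": 0,"ry": 0.05,"rz": 0,"gripper": -0.3}
    - {"tx": -0.019,"ty": 0.001,"tz": 0.043,"rx": 0,"ry": 0.05,"rz": 0,"gripper": -0.3}
    - {"tx": -0.019,"ty": 0.001,"tz": 0.043,"rx": 0,"ry": 0.05,"rz": 0,"gripper": -0.3}
    - {"tx": -0.019,"ty": 0.001,"tz": 0.043,"rx": 0,"ry": 0.05,"rz": 0,"gripper": -0.3}
    - {"tx": -0.019,"ty": 0.001,"tz": 0.043,"rx": 0,"ry": 0.05,"rz": 0,"gripper": -0.3}
    - {"tx": -0.019,"ty": 0.001,"tz": 0.043,"rx": 0,"ry": 0.05,"rz": 0,"gripper": -0.3}
    - {"tx": -0.019,"ty": 0.001,"tz": 0.043,"rx": 0,"ry": 0.05,"rz": 0,"gripper": -0.3}
    - {"tx": -0.019,"ty": 0.001,"tz": 0.043,"rx": 0,"ry": 0.05,"rz": 0,"gripper": -0.3}
    - {"tx": 0,"ty": 0,"tz": 0,"rx": 0,"ry": 0,"rz": 0,"gripper": -0.3}

```text
time_s: 3.05
ee_pos: [630.7, -113.8, 35.7]
ee_rot: [-179.7, -33.5, 81.8]
force: [0.5, 0.4, 0.3]
gripper_width: 59.6
gripper_force: 0.0
```

```bash
python3 go.py -127 -12 15 35 2; python3 go.py -77 -12 15 35 12
```

```text
row x 2 t [0.002 0.002 0.026] r [-0.002  0.024 -0.005] mm/row 13.1 deg/row 0.7
now cradle [-143.   -10.5   35.7] F [0.5 0.4 0.3] t 3.05 w 59.5883591558652 target world [634. -98.  15.]
row x 12 t [0.007 0.    0.009] r [-0.     0.004 -0.001] mm/row 5.8 deg/row 0.1
now cradle [-143.   -10.5   35.7] F [0.5 0.4 0.3] t 3.05 w 59.5883591558652 target world [641. -49.  15.]
```

>>> send_rows:
  motion:
    - {"tx": 0.002,"ty": 0.002,"tz": 0.026,"rx": 0,"ry": 0.024,"rz": -0.005,"gripper": -0.3}
    - {"tx": 0.002,"ty": 0.002,"tz": 0.026,"rx": 0,"ry": 0.024,"rz": -0.005,"gripper": -0.3}
    - {"tx": 0.0049,"ty": 0,"tz": 0.0034,"rx": 0,"ry": 0,"rz": 0,"gripper": -0.3}
    - {"tx": 0.0049,"ty": 0,"tz": 0.0034,"rx": 0,"ry": 0,"rz": 0,"gripper": -0.3}
    - {"tx": 0.0049,"ty": 0,"tz": 0.0034,"rx": 0,"ry": 0,"rz": 0,"gripper": -0.3}
    - {"tx": 0.0049,"ty": 0,"tz": 0.0034,"rx": 0,"ry": 0,"rz": 0,"gripper": -0.3}
    - {"tx": 0.0049,"ty": 0,"tz": 0.0034,"rx": 0,"ry": 0,"rz": 0,"gripper": -0.3}
    - {"tx": 0.0049,"ty": 0,"tz": 0.0034,"rx": 0,"ry": 0,"rz": 0,"gripper": -0.3}
    - {"tx": 0.0049,"ty": 0,"tz": 0.0034,"rx": 0,"ry": 0,"rz": 0,"gripper": -0.3}

```text
time_s: 4.18
ee_pos: [639.9, -76.8, 18.4]
ee_rot: [179.7, -34.9, 82.5]
force: [-0.2, -0.3, -0.1]
gripper_width: 59.3
gripper_force: 0.0
```

```bash
python3 go.py -80 -12 16 35 8
```

```text
row x 8 t [ 0.005 -0.001  0.004] r [0.001 0.    0.001] mm/row 3.2 deg/row 0.0
now cradle [-105.1  -14.6   18.4] F [-0.2 -0.3 -0.1] t 4.175 w 59.28892561302067 target world [641. -52.  16.]
```

>>> send_rows:
  motion:
    - {"tx": 0.003,"ty": -0.001,"tz": 0.006,"rx": 0,"ry": 0,"rz": 0,"gripper": -0.3}
    - {"tx": 0.004,"ty": -0.001,"tz": 0.005,"rx": 0,"ry": 0,"rz": 0,"gripper": -0.3}
    - {"tx": 0.0049,"ty": -0.001,"tz": 0.0034,"rx": 0,"ry": 0,"rz": 0,"gripper": -0.3}
    - {"tx": 0.0049,"ty": 0,"tz": 0.0034,"rx": 0,"ry": 0,"rz": 0,"gripper": -0.3}

```text
time_s: 4.68
ee_pos: [641.2, -67.3, 16.7]
ee_rot: [179.4, -34.7, 82.6]
force: [0.2, -8.2, 6.7]
gripper_width: 59.6
gripper_force: 4.1
```

```bash
python3 go.py -80 -12 16 35 5
```

```text
row x 5 t [ 0.005 -0.001  0.004] r [0.002 0.002 0.003] mm/row 3.2 deg/row 0.1
now cradle [-95.5 -14.5  16.7] F [ 0.2 -8.2  6.7] t 4.675 w 59.630391023254056 target world [641. -52.  16.]
```

>>> send_rows:
  motion:
    - {"tx": 0.0049,"ty": 0,"tz": 0.0034,"rx": 0,"ry": 0,"rz": 0,"gripper": -0.3}
    - {"tx": 0.0049,"ty": 0,"tz": 0.0034,"rx": 0,"ry": 0,"rz": 0,"gripper": -0.3}

```text
time_s: 4.92
ee_pos: [641.9, -61.4, 16.7]
ee_rot: [179.4, -34.7, 82.6]
force: [-1.1, -8.5, 5.0]
gripper_width: 59.7
gripper_force: 4.1
```

>>> send_rows:
  motion:
    - {"tx": 0.0049,"ty": 0,"tz": 0.0034,"rx": 0,"ry": 0,"rz": 0,"gripper": -0.3}
    - {"tx": 0.0049,"ty": 0,"tz": 0.0034,"rx": 0,"ry": 0,"rz": 0,"gripper": -0.3}

```text
time_s: 5.18
ee_pos: [642.7, -55.4, 16.7]
ee_rot: [179.4, -34.7, 82.6]
force: [-1.1, -8.9, 5.2]
gripper_width: 59.2
gripper_force: 4.7
```

```bash
python3 go.py -80 -12 16 35 5;python3 -c "
from h import *
grab('scene','scene3');grab('wrist','w3')
a=cv2.imread('pics/w3.png');b=cv2.imread('pics/scene3.png')[220:340,265:425];cv2.imwrite('pics/mix3.png',np.hstack([cv2.resize(a,(400,300)),cv2.resize(b,(400,300))]))"
```

```text
row x 5 t [ 0.001 -0.001  0.001] r [0.002 0.002 0.003] mm/row 0.9 deg/row 0.1
now cradle [-83.6 -14.4  16.7] F [-1.1 -8.9  5.2] t 5.175 w 59.19621560666662 target world [641. -52.  16.]
```

View pics/mix3.png

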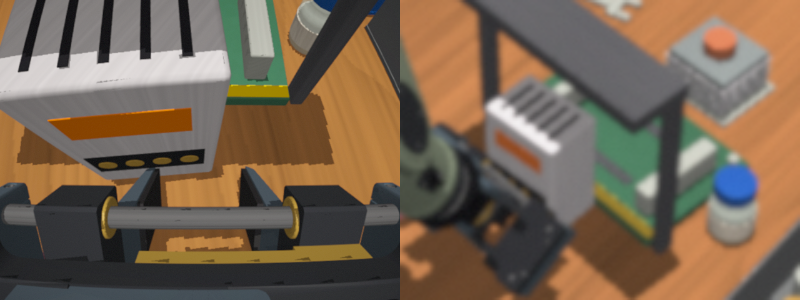

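The unit is still upright, and the finger meets it near mid-width (wrist image x≈150, unit 85..212). I'll continue until the force rises against the edge.

>>> send_rows:
  motion:
    - {"tx": 0.0049,"ty": 0,"tz": 0.0034,"rx": 0,"ry": 0,"rz": 0,"gripper": -0.3}

```text
time_s: 5.4
ee_pos: [642.9, -54.4, 16.7]
ee_rot: [179.3, -34.5, 82.8]
force: [-6.0, -19.4, 11.5]
gripper_width: 59.4
gripper_force: 10.3
```

>>> send_rows:
  motion:
    - {"tx": 0.0033,"ty": 0,"tz": 0.0023,"rx": 0,"ry": 0,"rz": 0,"gripper": -0.3}

```text
time_s: 5.52
ee_pos: [642.8, -54.0, 16.8]
ee_rot: [179.2, -34.3, 82.9]
force: [-7.6, -24.1, 13.5]
gripper_width: 59.1
gripper_force: 12.1
```

>>> send_rows:
  motion:
    - {"tx": 0.0033,"ty": 0,"tz": 0.0023,"rx": 0,"ry": 0,"rz": 0,"gripper": -0.3}

```text
time_s: 5.65
ee_pos: [642.4, -53.3, 16.7]
ee_rot: [179.2, -34.2, 83.0]
force: [-10.1, -29.0, 15.9]
gripper_width: 58.9
gripper_force: 14.7
```

>>> send_rows:
  motion:
    - {"tx": -0.012,"ty": 0,"tz": -0.0085,"rx": 0,"ry": 0,"rz": 0,"gripper": -0.3}
    - {"tx": -0.016,"ty": 0,"tz": -0.0115,"rx": 0,"ry": 0,"rz": 0,"gripper": -0.3}
    - {"tx": 0,"ty": 0,"tz": -0.02,"rx": 0,"ry": 0,"rz": 0,"gripper": -0.3}

```text
time_s: 6.02
ee_pos: [638.9, -68.8, 23.8]
ee_rot: [179.8, -34.9, 82.4]
force: [1.1, 0.4, 0.2]
gripper_width: 59.4
gripper_force: 0.0
```

```bash
python3 go.py -115 -12 100 58 10;python3 -c "
from h import *
grab('scene','scene4');grab('side','side4');grab('wrist','w4')
s=cv2.imread('pics/scene4.png')[225:325,285:385];b=cv2.imread('pics/side4.png')[220:320,240:340]
cv2.imwrite('pics/mix4.png',np.hstack([cv2.resize(s,(400,400),interpolation=2),cv2.resize(b,(400,400),interpolation=2)]))"
```

```text
row x 10 t [ 0.008 -0.    -0.013] r [-0.     0.077  0.001] mm/row 7.9 deg/row 2.3
now cradle [-97.4 -12.5  23.8] F [1.1 0.4 0.2] t 6.025 w 59.41191293138804 target world [636. -86. 100.]
```

View pics/mix4.png

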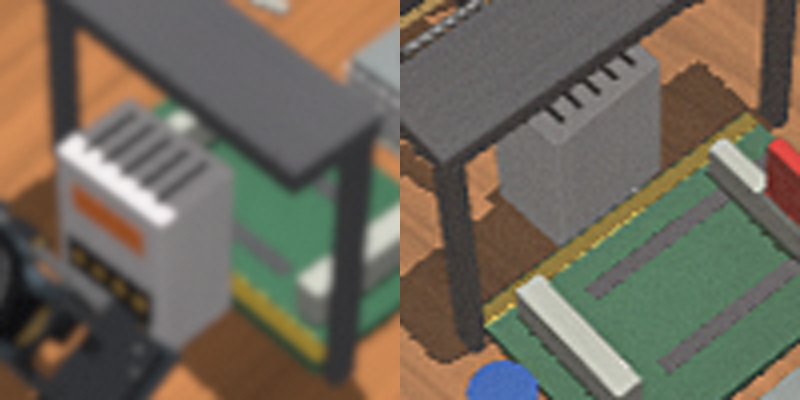

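```bash
python3 - <<'E'
from h import *
from scipy.optimize import least_squares as ls
S,D=load('scene4'),load('side4');c=np.load('c.npy')
s=lambda u,v:(285+u/4,225+v/4); d=lambda u,v:(240+(u-400)/4,220+v/4)
U=[(S,(-32,45,130),s(62,150)),(S,(-32,-45,130),s(165,225)),(S,(32,-45,130),s(235,170)),(S,(32,45,130),s(135,95)),(S,(32,-45,0),s(228,305)),
(D,(32,45,130),d(657,65)),(D,(32,-45,0),d(565,243)),(D,(32,-45,130),d(547,143))]
inv=lambda p:(R.from_euler('z',-c[2]).as_matrix()@np.r_[np.asarray(p)[:2]-c[:2],0])[:2]
for W in (U,U[:5],U[5:]):
    r=ls(lambda p:np.concatenate([proj(f,fr(p,L))[0]-uv for f,L,uv in W]),[610,0,1.43],x_scale=[10,10,.1]);p=r.x
    print(inv(p).round(1),(p[2]-c[2]).round(3),r.fun.reshape(-1,2).round(1).tolist())
# near edge from fresh side view
e=onz(D,[d(485,320),d(752,116)],12);print('edge',[inv(q).round(1) for q in e])
e=onz(S,[s(325,360),s(232,285)],12);print('edge scene',[inv(q).round(1) for q in e])
E
```

```text
[-38.   21.3] 0.047 [[-1.4, -0.6], [-1.0, 0.5], [0.6, 0.2], [-0.6, 0.0], [1.3, 1.4], [0.9, -1.1], [-1.1, 2.1], [1.5, 0.4]]
[-36.9  21.7] 0.064 [[-1.2, -0.6], [-0.4, 0.2], [0.8, -0.3], [-0.7, -0.2], [1.5, 0.8]]
[-39.4  22.5] 0.012 [[1.0, -1.0], [-1.8, 1.4], [0.7, -0.4]]
edge [array([  9.1, -94.2]), array([  4.7, 137.5])]
edge scene [array([  4.4, -96.1]), array([  3. , -13.3])]
```

```bash
python3 - <<'E'
from h import *
D=load('side4');S=load('scene4');c=np.load('c.npy')
inv=lambda p:(R.from_euler('z',-c[2]).as_matrix()@np.r_[np.asarray(p)[:2]-c[:2],0])[:2].round(1)
d=lambda u,v:(240+(u-400)/4,220+v/4)
print('corner z0',inv(onz(D,[d(565,243)],0)[0]))
im=D['frame'][215:315,235:340,::-1];im=cv2.resize(im,None,fx=5.7,fy=5.7,interpolation=2)
def line(z,x,col):
    q=(proj(D,fr(c,[(x,-95,z),(x,139,z)]))-[235,215])*5.7;cv2.line(im,tuple(map(int,q[0])),tuple(map(int,q[1])),col,1)
line(12,0,(0,0,255));line(0,0,(255,0,255));line(12,12,(255,255,0))
W=load('w4')['frame'][:,:,::-1];W=cv2.resize(W[0:220,0:420],None,fx=.48,fy=.48)
im[-W.shape[0]:,-W.shape[1]:]=W;print(im.shape);cv2.imwrite('pics/chk.png',im)
E
```

```text
corner z0 [ -7.  -15.9]
(570, 598, 3)
```

View pics/chk.png

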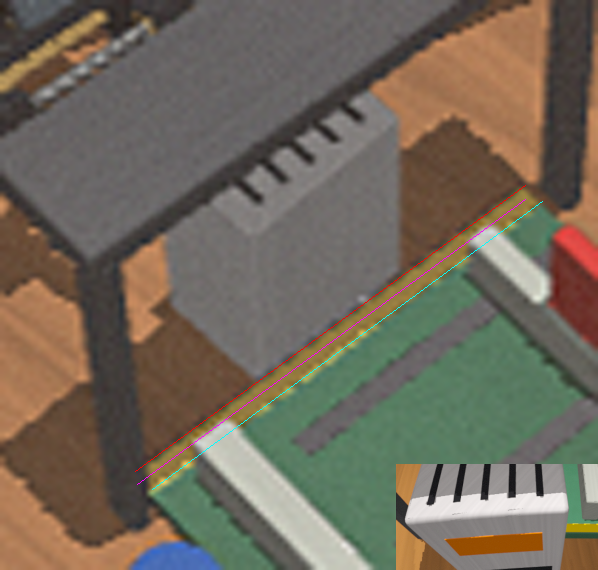

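```bash
python3 - <<'E'
from h import *
D=load('side4');c=np.load('c.npy')
for y in(-75,-50,-15,0,20,45,60):
    X=np.arange(-24,16,2.0);q=proj(D,fr(c,[(x,y,12) for x in X])).astype(np.float32)
    v=cv2.remap(D['frame'],q[None,:,0],q[None,:,1],cv2.INTER_LINEAR)[0].astype(int)
    print(y,' '.join(f'{x:.0f}:{a[0]},{a[1]},{a[2]}' for x,a in zip(X,v)))
E
```

```text
-75 -24:74,61,53 -22:85,68,54 -20:93,73,54 -18:98,74,56 -16:100,75,56 -14:98,73,56 -12:97,73,55 -10:100,74,56 -8:100,74,55 -6:100,74,57 -4:94,73,58 -2:102,89,60 0:139,118,66 2:149,126,67 4:146,123,65 6:145,122,63 8:179,148,75 10:210,177,86 12:153,153,89 14:93,124,99
-50 -24:103,77,56 -22:104,77,56 -20:102,76,56 -18:100,76,56 -16:99,75,56 -14:100,75,57 -12:102,75,57 -10:102,75,56 -8:102,74,56 -6:101,73,56 -4:99,73,55 -2:101,83,51 0:126,107,52 2:152,134,80 4:181,179,157 6:198,203,196 8:198,201,192 10:196,199,190 12:198,197,187 14:200,198,189
-15 -24:113,109,108 -22:112,109,106 -20:113,110,106 -18:114,111,108 -16:116,112,110 -14:117,114,112 -12:117,114,111 -10:117,115,112 -8:117,115,113 -6:110,109,110 -4:99,98,101 -2:107,103,76 0:132,117,60 2:144,123,63 4:148,125,66 6:146,122,63 8:147,121,61 10:146,139,79 12:128,148,105 14:95,130,102
0 -24:113,110,109 -22:114,111,110 -20:115,111,111 -18:113,109,109 -16:114,110,109 -14:114,111,109 -12:114,111,110 -10:116,112,113 -8:113,109,110 -6:109,108,109 -4:109,107,101 -2:117,108,79 0:138,118,66 2:149,124,64 4:147,123,64 6:146,121,64 8:158,131,66 10:
[... 211 characters left out ...]
 -2:82,89,71 0:121,110,63 2:142,121,59 4:146,123,63 6:144,120,62 8:149,126,64 10:174,164,87 12:131,148,96 14:89,126,98
45 -24:112,109,107 -22:111,107,105 -20:110,107,105 -18:112,109,108 -16:114,110,109 -14:113,110,109 -12:111,108,107 -10:111,109,108 -8:111,109,108 -6:106,105,106 -4:95,98,97 -2:104,100,73 0:132,114,61 2:144,122,63 4:147,126,67 6:149,125,66 8:150,124,63 10:127,119,72 12:100,121,91 14:85,121,98
60 -24:111,108,106 -22:112,109,108 -20:111,109,108 -18:111,108,107 -16:114,110,108 -14:112,108,107 -12:109,106,103 -10:112,110,109 -8:117,116,116 -6:106,99,96 -4:82,73,66 -2:100,91,60 0:133,116,60 2:146,124,64 4:148,124,67 6:148,123,64 8:152,125,63 10:126,118,70 12:96,119,89 14:87,123,98
```

The colour profile shows the unit's grey meeting the stripe at the edge line along its whole width (y -15..60), so it is snug and square. Next I'll rise to the tipping pose.

>>> send_rows:
  motion:
    - {"tx": -0.01,"ty": 0,"tz": -0.007,"rx": 0,"ry": 0,"rz": 0,"gripper": -0.3}
    - {"tx": 0.01,"ty": 0,"tz": -0.014,"rx": 0,"ry": 0.077,"rz": 0,"gripper": -0.3}
    - {"tx": 0.01,"ty": 0,"tz": -0.014,"rx": 0,"ry": 0.077,"rz": 0,"gripper": -0.3}
    - {"tx": 0.01,"ty": 0,"tz": -0.014,"rx": 0,"ry": 0.077,"rz": 0,"gripper": -0.3}
    - {"tx": 0.01,"ty": 0,"tz": -0.014,"rx": 0,"ry": 0.077,"rz": 0,"gripper": -0.3}
    - {"tx": 0.01,"ty": 0,"tz": -0.014,"rx": 0,"ry": 0.077,"rz": 0,"gripper": -0.3}
    - {"tx": 0.01,"ty": 0,"tz": -0.014,"rx": 0,"ry": 0.077,"rz": 0,"gripper": -0.3}
    - {"tx": 0.01,"ty": 0,"tz": -0.014,"rx": 0,"ry": 0.077,"rz": 0,"gripper": -0.3}
    - {"tx": 0.01,"ty": 0,"tz": -0.014,"rx": 0,"ry": 0.077,"rz": 0,"gripper": -0.3}

```text
time_s: 7.3
ee_pos: [637.2, -84.1, 92.9]
ee_rot: [179.5, -53.5, 82.7]
force: [-0.2, -0.3, -0.7]
gripper_width: 59.4
gripper_force: 0.0
```

```bash
python3 go.py -112 -11 98 58 3;python3 go.py -79 -11 98 58 8;
```

```text
row x 3 t [ 0.003 -0.001 -0.002] r [0.001 0.05  0.004] mm/row 1.8 deg/row 1.5
now cradle [-112.8  -12.8   92.9] F [-0.2 -0.3 -0.7] t 7.3 w 59.4070840374736 target world [635. -83.  98.]
row x 8 t [ 0.006 -0.     0.006] r [0.    0.019 0.001] mm/row 4.3 deg/row 0.6
now cradle [-112.8  -12.8   92.9] F [-0.2 -0.3 -0.7] t 7.3 w 59.4070840374736 target world [640. -50.  98.]
```

>>> send_rows:
  motion:
    - {"tx": 0.006,"ty": 0,"tz": 0.006,"rx": 0,"ry": 0.019,"rz": 0.001,"gripper": -0.3}
    - {"tx": 0.006,"ty": 0,"tz": 0.006,"rx": 0,"ry": 0.019,"rz": 0.001,"gripper": -0.3}
    - {"tx": 0.006,"ty": 0,"tz": 0.006,"rx": 0,"ry": 0.019,"rz": 0.001,"gripper": -0.3}
    - {"tx": 0.006,"ty": 0,"tz": 0.006,"rx": 0,"ry": 0.019,"rz": 0.001,"gripper": -0.3}
    - {"tx": 0.006,"ty": 0,"tz": 0.006,"rx": 0,"ry": 0.019,"rz": 0.001,"gripper": -0.3}
    - {"tx": 0.006,"ty": 0,"tz": 0.006,"rx": 0,"ry": 0.019,"rz": 0.001,"gripper": -0.3}

```text
time_s: 8.05
ee_pos: [640.5, -58.3, 96.7]
ee_rot: [179.8, -56.8, 82.4]
force: [0.4, -1.0, -0.2]
gripper_width: 59.5
gripper_force: 0.0
```

```bash
python3 go.py -10 -11 112 58 20
```

```text
row x 20 t [ 0.005 -0.     0.006] r [-0.     0.002  0.   ] mm/row 3.9 deg/row 0.1
now cradle [-86.8 -12.6  96.7] F [ 0.4 -1.  -0.2] t 8.05 w 59.460708594219675 target world [649.  18. 112.]
```

>>> send_rows:
  motion:
    - {"tx": 0.005,"ty": 0,"tz": 0.006,"rx": 0,"ry": 0.002,"rz": 0,"gripper": -0.3}
    - {"tx": 0.005,"ty": 0,"tz": 0.006,"rx": 0,"ry": 0.002,"rz": 0,"gripper": -0.3}
    - {"tx": 0.005,"ty": 0,"tz": 0.006,"rx": 0,"ry": 0.002,"rz": 0,"gripper": -0.3}
    - {"tx": 0.005,"ty": 0,"tz": 0.006,"rx": 0,"ry": 0.002,"rz": 0,"gripper": -0.3}
    - {"tx": 0.005,"ty": 0,"tz": 0.006,"rx": 0,"ry": 0.002,"rz": 0,"gripper": -0.3}
    - {"tx": 0.005,"ty": 0,"tz": 0.006,"rx": 0,"ry": 0.002,"rz": 0,"gripper": -0.3}

```text
time_s: 8.8
ee_pos: [643.7, -35.5, 99.7]
ee_rot: [179.7, -57.2, 82.4]
force: [-0.8, -3.0, 3.3]
gripper_width: 59.0
gripper_force: 1.9
```

```bash
python3 go.py -10 -11 112 58 14
```

```text
row x 14 t [ 0.006 -0.     0.006] r [0.    0.002 0.   ] mm/row 3.9 deg/row 0.1
now cradle [-63.7 -12.7  99.7] F [-0.8 -3.   3.3] t 8.8 w 58.9610042690946 target world [649.  18. 112.]
```

>>> send_rows:
  motion:
    - {"tx": 0.006,"ty": 0,"tz": 0.006,"rx": 0,"ry": 0.002,"rz": 0,"gripper": -0.3}
    - {"tx": 0.006,"ty": 0,"tz": 0.006,"rx": 0,"ry": 0.002,"rz": 0,"gripper": -0.3}
    - {"tx": 0.006,"ty": 0,"tz": 0.006,"rx": 0,"ry": 0.002,"rz": 0,"gripper": -0.3}
    - {"tx": 0.006,"ty": 0,"tz": 0.006,"rx": 0,"ry": 0.002,"rz": 0,"gripper": -0.3}
    - {"tx": 0.006,"ty": 0,"tz": 0.006,"rx": 0,"ry": 0.002,"rz": 0,"gripper": -0.3}

```text
time_s: 9.43
ee_pos: [646.5, -14.7, 104.0]
ee_rot: [179.8, -57.5, 82.4]
force: [-1.2, -1.5, 3.0]
gripper_width: 59.6
gripper_force: 1.4
```

>>> send_rows:
  motion:
    - {"tx": 0.006,"ty": 0,"tz": 0.006,"rx": 0,"ry": 0.002,"rz": 0,"gripper": -0.3}
    - {"tx": 0.006,"ty": 0,"tz": 0.006,"rx": 0,"ry": 0.002,"rz": 0,"gripper": -0.3}
    - {"tx": 0.006,"ty": 0,"tz": 0.006,"rx": 0,"ry": 0.002,"rz": 0,"gripper": -0.3}
    - {"tx": 0.006,"ty": 0,"tz": 0.006,"rx": 0,"ry": 0.002,"rz": 0,"gripper": -0.3}

```text
time_s: 9.93
ee_pos: [648.7, 1.5, 107.1]
ee_rot: [179.8, -57.6, 82.4]
force: [-0.7, -0.4, 0.2]
gripper_width: 59.6
gripper_force: 0.1
```

```bash
python3 go.py -10 -11 112 58 5; python3 -c "
from h import *
f=grab('side','side5');c=np.load('c.npy')
# sample pad points colours at centre of where the unit would lie
for z,x in((12,60),(12,20),(76,60),(76,20)):
    q=proj(f,fr(c,[(x,20,z)]))[0].astype(int);print(z,x,q,f['frame'][q[1],q[0]])"
```

```text
row x 5 t [ 0.005 -0.001  0.004] r [0.    0.002 0.001] mm/row 3.4 deg/row 0.1
now cradle [-26.4 -12.6 107.1] F [-0.7 -0.4  0.2] t 9.925 w 59.63535666174709 target world [649.  18. 112.]
12 60 [308 287] [ 90 126  98]
12 20 [298 277] [61 74 61]
76 60 [308 274] [59 77 58]
76 20 [298 264] [232 229 227]
```

>>> send_rows:
  motion:
    - {"tx": 0.006,"ty": 0,"tz": 0.006,"rx": 0,"ry": 0,"rz": 0,"gripper": -0.3}
    - {"tx": 0,"ty": 0,"tz": 0,"rx": 0,"ry": 0,"rz": 0,"gripper": -0.3}
    - {"tx": 0,"ty": 0,"tz": 0,"rx": 0,"ry": 0,"rz": 0,"gripper": -0.3}

```text
time_s: 10.35
ee_pos: [649.2, 5.3, 108.4]
ee_rot: [179.8, -57.7, 82.4]
force: [-0.3, -0.8, 0.6]
gripper_width: 59.5
gripper_force: 0.0
```

```bash
python3 -c "
from h import *
a=load('side5');f=grab('side','side6');c=np.load('c.npy')
print(np.abs(a['frame'].astype(int)-f['frame']).mean((0,1)))
for x in (-20,0,20,40,60,80,90,97,105,115):
    q=proj(f,fr(c,[(x,20,76)]))[0].astype(int);print(x,q,f['frame'][q[1],q[0]])"; python3 go.py -90 -11 140 58 5
```

```text
[2.94520508 2.95602214 2.93715169]
-20 [287 254] [119 116 114]
0 [292 259] [216 211 209]
20 [298 264] [227 224 223]
40 [303 269] [229 221 222]
60 [308 274] [57 73 60]
80 [313 280] [51 60 50]
90 [316 282] [ 90 125 100]
97 [318 284] [ 93 127 101]
105 [320 286] [ 85 118  93]
115 [323 289] [ 89 123 100]
row x 5 t [-0.004 -0.001 -0.03 ] r [0.    0.002 0.001] mm/row 14.9 deg/row 0.1
now cradle [-22.6 -12.6 108.4] F [ 0.1 -0.2  0.1] t 10.4 w 59.433058419707585 target world [638. -61. 140.]
```

```bash
python3 -c "
from h import *
f=grab('scene','scene6');grab('wrist','w6')
s=cv2.imread('pics/scene6.png')[215:325,275:415];b=cv2.imread('pics/side6.png')[210:320,240:380];w=cv2.imread('pics/w6.png')
cv2.imwrite('pics/mix6.png',np.vstack([np.hstack([cv2.resize(s,(400,314),interpolation=2),cv2.resize(b,(400,314),interpolation=2)]),np.hstack([cv2.resize(w,(380,285)),np.zeros((285,420,3),np.uint8)])]))"
```

```text
(no output)
```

View pics/mix6.png

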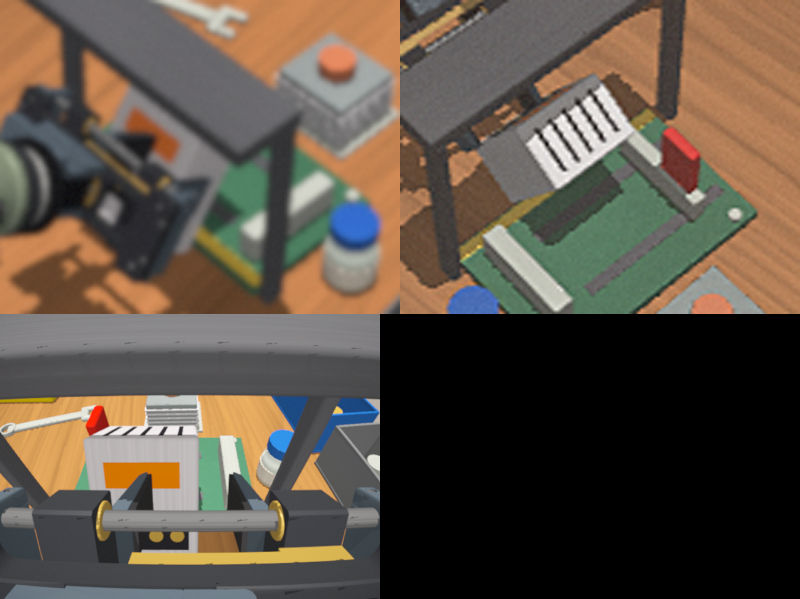

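The side view shows the unit leaning about 25–30° over the edge, almost at balance, and the finger still on its face at (150,480) in the wrist view. I'll keep pushing gently.

>>> send_rows:
  motion:
    - {"tx": 0.005,"ty": 0,"tz": 0.006,"rx": 0,"ry": 0,"rz": 0,"gripper": -0.3}
    - {"tx": 0.005,"ty": 0,"tz": 0.006,"rx": 0,"ry": 0,"rz": 0,"gripper": -0.3}
    - {"tx": 0.005,"ty": 0,"tz": 0.006,"rx": 0,"ry": 0,"rz": 0,"gripper": -0.3}
    - {"tx": 0,"ty": 0,"tz": 0,"rx": 0,"ry": 0,"rz": 0,"gripper": -0.3}
    - {"tx": 0,"ty": 0,"tz": 0,"rx": 0,"ry": 0,"rz": 0,"gripper": -0.3}

```text
time_s: 11.12
ee_pos: [650.8, 16.9, 110.0]
ee_rot: [179.8, -57.7, 82.4]
force: [0.3, 0.2, 0.2]
gripper_width: 59.7
gripper_force: 0.0
```

```bash
cat > col.py <<'E'
from h import *; import sys
f=grab('side',sys.argv[1]);c=np.load('c.npy')
for x in range(-40,120,10):
    q=proj(f,fr(c,[(x,float(sys.argv[2]),76)]))[0].astype(int);print(x,f['frame'][q[1],q[0]],end=' ')
E
python3 col.py side7 20; python3 go.py 10 -11 112 58 5
```

```text
-40 [97 73 57] -30 [124 121 119] -20 [129 129 123] -10 [131 128 128] 0 [47 40 37] 10 [72 62 51] 20 [59 55 55] 30 [243 240 239] 40 [231 228 227] 50 [232 230 230] 60 [238 144  82] 70 [238 151  93] 80 [231 235 239] 90 [231 229 227] 100 [101  96  94] 110 [129 125 122] row x 5 t [ 0.005 -0.001  0.007] r [0.    0.002 0.001] mm/row 4.2 deg/row 0.1
now cradle [-10.9 -12.5 110. ] F [ 0.   0.4 -0.7] t 11.175 w 59.463084563281406 target world [652.  38. 112.]
```

The unit's top face now spans -30..97 mm with the orange plate up, so it has tipped flat. I'll retract, then go over the bar to the tab.

>>> send_rows:
  motion:
    - {"tx": 0,"ty": 0,"tz": -0.05,"rx": 0,"ry": 0,"rz": 0,"gripper": 1}
    - {"tx": 0,"ty": 0,"tz": -0.07,"rx": 0,"ry": 0,"rz": 0,"gripper": 1}
    - {"tx": 0,"ty": 0,"tz": -0.07,"rx": 0,"ry": 0,"rz": 0,"gripper": 1}
    - {"tx": 0,"ty": 0,"tz": -0.07,"rx": 0,"ry": 0,"rz": 0,"gripper": 1}
    - {"tx": 0,"ty": 0,"tz": -0.05,"rx": 0,"ry": 0,"rz": 0,"gripper": 1}

```text
time_s: 11.8
ee_pos: [632.8, -114.4, 193.7]
ee_rot: [179.7, -57.7, 82.5]
force: [0.0, -1.0, -0.4]
gripper_width: 12.1
gripper_force: 0.0
```

```bash
python3 go.py -150 -12 330 5 10; python3 - <<'E'
from h import *
c=np.load('c.npy');inv=lambda p:(R.from_euler('z',-c[2]).as_matrix()@np.r_[np.asarray(p)[:2]-c[:2],0])[:2].round(1)
f=grab('side','side8');im=f['frame'].astype(int);m=((im[:,:,0]>130)&(im[:,:,1]<70)&(im[:,:,2]<70)).astype(np.uint8);m[:240]=0;m[300:]=0;m[:,:320]=0;m[:,360:]=0
v,u=np.nonzero(m);print(len(u),u.min(),u.max(),v.min(),v.max())
h=cv2.convexHull(np.c_[u,v].astype(np.int32))[:,0];print(h.tolist())
# unit top corners via bright/orange mask not needed; predict tab
for j in(0,6,12): print(j,proj(f,fr(c,[(x,y-j,z) for x in(70,110) for y in(98,110) for z in(103,)]+[(110,98-j,60),(70,98-j,60)])).round(1).tolist())
E
```

```text
row x 10 t [ 0.015 -0.    -0.024] r [ 0.    -0.176  0.   ] mm/row 14.1 deg/row 5.3
now cradle [-143.4  -12.7  193.7] F [ 0.  -1.  -0.4] t 11.8 w 12.086870909185016 target world [ 631. -121.  330.]
12 332 344 256 265
[[344, 264], [343, 265], [340, 264], [332, 257], [336, 256]]
0 [[334.7, 254.3], [338.3, 251.7], [345.6, 264.7], [349.2, 262.0], [344.7, 273.6], [334.1, 263.4]]
6 [[332.9, 255.7], [336.5, 253.0], [343.8, 266.0], [347.4, 263.3], [343.0, 275.0], [332.4, 264.7]]
12 [[331.2, 257.0], [334.7, 254.3], [342.0, 267.4], [345.6, 264.7], [341.2, 276.3], [330.6, 266.0]]
```

>>> send_rows:
  motion:
    - {"tx": 0.015,"ty": 0,"tz": -0.024,"rx": 0,"ry": -0.176,"rz": 0,"gripper": 1}
    - {"tx": 0.015,"ty": 0,"tz": -0.024,"rx": 0,"ry": -0.176,"rz": 0,"gripper": 1}
    - {"tx": 0.015,"ty": 0,"tz": -0.024,"rx": 0,"ry": -0.176,"rz": 0,"gripper": 1}
    - {"tx": 0.015,"ty": 0,"tz": -0.024,"rx": 0,"ry": -0.176,"rz": 0,"gripper": 1}
    - {"tx": 0.015,"ty": 0,"tz": -0.024,"rx": 0,"ry": -0.176,"rz": 0,"gripper": 1}
    - {"tx": 0.015,"ty": 0,"tz": -0.024,"rx": 0,"ry": -0.176,"rz": 0,"gripper": 1}
    - {"tx": 0.015,"ty": 0,"tz": -0.024,"rx": 0,"ry": -0.176,"rz": 0,"gripper": 1}
    - {"tx": 0.015,"ty": 0,"tz": -0.024,"rx": 0,"ry": -0.176,"rz": 0,"gripper": 1}
    - {"tx": 0.015,"ty": 0,"tz": -0.024,"rx": 0,"ry": -0.176,"rz": 0,"gripper": 1}
    - {"tx": 0.015,"ty": 0,"tz": -0.024,"rx": 0,"ry": -0.176,"rz": 0,"gripper": 1}

```text
time_s: 13.1
ee_pos: [631.7, -116.8, 329.7]
ee_rot: [179.9, -4.7, 82.3]
force: [-0.2, -0.8, -0.5]
gripper_width: 0.5
gripper_force: 0.0
```

```bash
python3 go.py 94 150 330 0 8
```

```text
row x 8 t [ 0.06  -0.04   0.003] r [ 0.   -0.02  0.  ] mm/row 36.2 deg/row 0.6
now cradle [-145.9  -11.9  329.7] F [-0.2 -0.8 -0.5] t 13.1 w 0.5322752894674498 target world [504. 143. 330.]
```

>>> send_rows:
  motion:
    - {"tx": 0.06,"ty": -0.04,"tz": 0.003,"rx": 0,"ry": -0.02,"rz": 0,"gripper": 1}
    - {"tx": 0.06,"ty": -0.04,"tz": 0.003,"rx": 0,"ry": -0.02,"rz": 0,"gripper": 1}
    - {"tx": 0.06,"ty": -0.04,"tz": 0.003,"rx": 0,"ry": -0.02,"rz": 0,"gripper": 1}
    - {"tx": 0.06,"ty": -0.04,"tz": 0.003,"rx": 0,"ry": -0.02,"rz": 0,"gripper": 1}
    - {"tx": 0.06,"ty": -0.04,"tz": 0.003,"rx": 0,"ry": -0.02,"rz": 0,"gripper": 1}
    - {"tx": 0.06,"ty": -0.04,"tz": 0.003,"rx": 0,"ry": -0.02,"rz": 0,"gripper": 1}
    - {"tx": 0.06,"ty": -0.04,"tz": 0.003,"rx": 0,"ry": -0.02,"rz": 0,"gripper": 1}
    - {"tx": 0.06,"ty": -0.04,"tz": 0.003,"rx": 0,"ry": -0.02,"rz": 0,"gripper": 1}
    - {"tx": 0,"ty": 0,"tz": 0,"rx": 0,"ry": 0,"rz": 0,"gripper": 1}

```text
time_s: 14.22
ee_pos: [504.4, 144.4, 328.4]
ee_rot: [179.9, -0.1, 82.5]
force: [-0.5, 0.2, -0.4]
gripper_width: 0.3
gripper_force: 0.0
```

```bash
python3 go.py 94 150 64 0 9; python3 - <<'E'
from h import *
c=np.load('c.npy');inv=lambda p:(R.from_euler('z',-c[2]).as_matrix()@np.r_[np.asarray(p)[:2]-c[:2],0])[:2].round(1)
for n in('scene','side'):
    S=grab(n,n+'9');im=S['frame']; 
    h=cv2.cvtColor(im,cv2.COLOR_RGB2HSV)
    m=cv2.inRange(h,(8,120,120),(16,255,255));k,l,st,ce=cv2.connectedComponentsWithStats(m)
    for i in range(1,k):
        p=inv(onz(S,[ce[i]],76)[0])
        if abs(p[0]-35)<80 and abs(p[1])<80 and st[i,4]>15: print(n,ce[i],st[i],p)
E
```

```text
row x 9 t [-0.    -0.     0.059] r [ 0.    -0.     0.001] mm/row 29.4 deg/row 0.0
now cradle [ 95.5 149.8 328.4] F [-0.5  0.2 -0.4] t 14.225 w 0.33479028494355545 target world [504. 143.  64.]
side [299.21342513 239.48967298] [ 256  209   76   66 1162] [-36.   71.4]
side [311.         275.36571429] [300 267  23  18 175] [65.3 23.9]
```

>>> send_rows:
  motion:
    - {"tx": 0,"ty": 0,"tz": 0.059,"rx": 0,"ry": 0,"rz": 0,"gripper": 1}
    - {"tx": 0,"ty": 0,"tz": 0.059,"rx": 0,"ry": 0,"rz": 0,"gripper": 1}
    - {"tx": 0,"ty": 0,"tz": 0.059,"rx": 0,"ry": 0,"rz": 0,"gripper": 1}
    - {"tx": 0,"ty": 0,"tz": 0.059,"rx": 0,"ry": 0,"rz": 0,"gripper": 1}
    - {"tx": 0,"ty": 0,"tz": 0.059,"rx": 0,"ry": 0,"rz": 0,"gripper": 1}
    - {"tx": 0,"ty": 0,"tz": 0.059,"rx": 0,"ry": 0,"rz": 0,"gripper": 1}
    - {"tx": 0,"ty": 0,"tz": 0.059,"rx": 0,"ry": 0,"rz": 0,"gripper": 1}
    - {"tx": 0,"ty": 0,"tz": 0.059,"rx": 0,"ry": 0,"rz": 0,"gripper": 1}
    - {"tx": 0,"ty": 0,"tz": 0.059,"rx": 0,"ry": 0,"rz": 0,"gripper": 1}
    - {"tx": 0,"ty": 0,"tz": 0,"rx": 0,"ry": 0,"rz": 0,"gripper": 1}

```text
time_s: 15.58
ee_pos: [505.2, 141.2, 61.3]
ee_rot: [-179.8, 0.0, 82.2]
force: [-0.4, -0.0, -0.2]
gripper_width: 0.4
gripper_force: 0.0
```

>>> send_rows:
  motion:
    - {"tx": 0,"ty": 0.012,"tz": 0,"rx": 0,"ry": 0,"rz": 0,"gripper": 1}
    - {"tx": 0,"ty": 0.012,"tz": 0,"rx": 0,"ry": 0,"rz": 0,"gripper": 1}
    - {"tx": 0,"ty": 0.012,"tz": 0,"rx": 0,"ry": 0,"rz": 0,"gripper": 1}
    - {"tx": 0,"ty": 0.012,"tz": 0,"rx": 0,"ry": 0,"rz": 0,"gripper": 1}

```text
time_s: 16.08
ee_pos: [531.1, 139.3, 63.8]
ee_rot: [179.8, -0.1, 82.2]
force: [0.3, -0.5, -0.3]
gripper_width: 0.4
gripper_force: 0.0
```

>>> send_rows:
  motion:
    - {"tx": 0,"ty": 0.008,"tz": 0,"rx": 0,"ry": 0,"rz": 0,"gripper": 1}
    - {"tx": 0,"ty": 0.008,"tz": 0,"rx": 0,"ry": 0,"rz": 0,"gripper": 1}
    - {"tx": 0,"ty": 0.008,"tz": 0,"rx": 0,"ry": 0,"rz": 0,"gripper": 1}
    - {"tx": 0,"ty": 0.008,"tz": 0,"rx": 0,"ry": 0,"rz": 0,"gripper": 1}

```text
time_s: 16.58
ee_pos: [545.8, 137.2, 63.2]
ee_rot: [179.9, -0.1, 82.2]
force: [-1.5, 0.3, 0.8]
gripper_width: 0.3
gripper_force: 1.2
```

```bash
python3 go.py 94 63 64 0 9
```

```text
row x 9 t [-0.    0.01 -0.  ] r [ 0. -0.  0.] mm/row 5.0 deg/row 0.0
now cradle [ 94.  107.9  63.2] F [-1.5  0.3  0.8] t 16.575 w 0.2924770786029697 target world [590. 131.  64.]
```

>>> send_rows:
  motion:
    - {"tx": 0,"ty": 0.008,"tz": 0,"rx": 0,"ry": 0,"rz": 0,"gripper": 1}
    - {"tx": 0,"ty": 0.008,"tz": 0,"rx": 0,"ry": 0,"rz": 0,"gripper": 1}
    - {"tx": 0,"ty": 0.008,"tz": 0,"rx": 0,"ry": 0,"rz": 0,"gripper": 1}
    - {"tx": 0,"ty": 0.008,"tz": 0,"rx": 0,"ry": 0,"rz": 0,"gripper": 1}
    - {"tx": 0,"ty": 0.006,"tz": 0,"rx": 0,"ry": 0,"rz": 0,"gripper": 1}

```text
time_s: 17.2
ee_pos: [562.7, 135.0, 63.3]
ee_rot: [-179.8, -0.1, 82.2]
force: [-7.9, 3.1, 5.3]
gripper_width: 0.3
gripper_force: 4.5
```

>>> send_rows:
  motion:
    - {"tx": 0,"ty": 0.006,"tz": 0,"rx": 0,"ry": 0,"rz": 0,"gripper": 1}
    - {"tx": 0,"ty": 0.006,"tz": 0,"rx": 0,"ry": 0,"rz": 0,"gripper": 1}
    - {"tx": 0,"ty": 0.006,"tz": 0,"rx": 0,"ry": 0,"rz": 0,"gripper": 1}
    - {"tx": 0,"ty": 0.006,"tz": 0,"rx": 0,"ry": 0,"rz": 0,"gripper": 1}

```text
time_s: 17.7
ee_pos: [574.5, 133.4, 63.2]
ee_rot: [-179.8, -0.1, 82.2]
force: [-8.4, 2.7, 5.5]
gripper_width: 0.8
gripper_force: 4.4
```

>>> send_rows:
  motion:
    - {"tx": 0,"ty": 0.006,"tz": 0,"rx": 0,"ry": 0,"rz": 0,"gripper": 1}
    - {"tx": 0,"ty": 0.006,"tz": 0,"rx": 0,"ry": 0,"rz": 0,"gripper": 1}

```text
time_s: 17.95
ee_pos: [580.4, 132.6, 63.3]
ee_rot: [-179.8, -0.1, 82.2]
force: [-8.3, 3.5, 5.4]
gripper_width: 0.8
gripper_force: 4.3
```

```bash
python3 go.py 94 58 64 0 9
```

```text
row x 9 t [-0.     0.003 -0.   ] r [-0.001 -0.     0.   ] mm/row 1.7 deg/row 0.0
now cradle [94.2 72.9 63.3] F [-8.3  3.5  5.4] t 17.95 w 0.8067295463418516 target world [595. 130.  64.]
```

>>> send_rows:
  motion:
    - {"tx": 0,"ty": 0.006,"tz": 0,"rx": 0,"ry": 0,"rz": 0,"gripper": 1}
    - {"tx": 0,"ty": 0.006,"tz": 0,"rx": 0,"ry": 0,"rz": 0,"gripper": 1}
    - {"tx": 0,"ty": 0.005,"tz": 0,"rx": 0,"ry": 0,"rz": 0,"gripper": 1}

```text
time_s: 18.32
ee_pos: [588.9, 131.5, 63.3]
ee_rot: [-179.8, -0.1, 82.2]
force: [-7.2, 3.2, 4.5]
gripper_width: 0.2
gripper_force: 4.3
```

>>> send_rows:
  motion:
    - {"tx": 0,"ty": 0.004,"tz": 0,"rx": 0,"ry": 0,"rz": 0,"gripper": 1}
    - {"tx": 0,"ty": 0.004,"tz": 0,"rx": 0,"ry": 0,"rz": 0,"gripper": 1}

```text
time_s: 18.58
ee_pos: [589.6, 131.4, 63.3]
ee_rot: [-179.4, -0.1, 82.2]
force: [-17.7, 4.6, 12.0]
gripper_width: 0.5
gripper_force: 9.8
```

>>> send_rows:
  motion:
    - {"tx": 0,"ty": 0.004,"tz": 0,"rx": 0,"ry": 0,"rz": 0,"gripper": 1}

```text
time_s: 18.7
ee_pos: [589.5, 131.4, 63.3]
ee_rot: [-179.2, -0.0, 82.2]
force: [-22.0, 6.4, 15.5]
gripper_width: 0.2
gripper_force: 12.4
```

>>> send_rows:
  motion:
    - {"tx": 0,"ty": 0.004,"tz": 0,"rx": 0,"ry": 0,"rz": 0,"gripper": 1}

```text
time_s: 18.82
ee_pos: [589.4, 131.4, 63.3]
ee_rot: [-178.9, -0.0, 82.2]
force: [-28.2, 7.8, 18.6]
gripper_width: 0.7
gripper_force: 15.0
```

The jaw stops hard at tool y≈64, which fits 50 plus the finger's 13.5 mm half-width. I'll back off and check.

>>> send_rows:
  motion:
    - {"tx": 0,"ty": -0.02,"tz": 0,"rx": 0,"ry": 0,"rz": 0,"gripper": 1}
    - {"tx": 0,"ty": -0.05,"tz": 0,"rx": 0,"ry": 0,"rz": 0,"gripper": 1}
    - {"tx": 0,"ty": -0.06,"tz": -0.02,"rx": 0,"ry": 0,"rz": 0,"gripper": 1}
    - {"tx": 0,"ty": -0.08,"tz": -0.06,"rx": 0,"ry": 0,"rz": 0,"gripper": 1}
    - {"tx": 0,"ty": -0.08,"tz": -0.08,"rx": 0,"ry": 0,"rz": 0,"gripper": 1}
    - {"tx": 0,"ty": -0.08,"tz": -0.1,"rx": 0,"ry": 0,"rz": 0,"gripper": 1}
    - {"tx": 0,"ty": -0.08,"tz": -0.1,"rx": 0,"ry": 0,"rz": 0,"gripper": 1}
    - {"tx": 0,"ty": 0,"tz": 0,"rx": 0,"ry": 0,"rz": 0,"gripper": 1}

```text
time_s: 19.82
ee_pos: [378.8, 160.7, 244.7]
ee_rot: [179.3, -0.4, 82.3]
force: [0.3, 0.6, -0.7]
gripper_width: 0.5
gripper_force: 0.0
```

```bash
python3 - <<'E'
from h import *
c=np.load('c.npy');inv=lambda p:(R.from_euler('z',-c[2]).as_matrix()@np.r_[np.asarray(p)[:2]-c[:2],0])[:2].round(1)
from workcell import env
print(env.state()['ee_pos'].round(0))
f=grab('side','side10');im=f['frame'];h=cv2.cvtColor(im,cv2.COLOR_RGB2HSV)
m=cv2.inRange(h,(8,120,120),(16,255,255));k,l,st,ce=cv2.connectedComponentsWithStats(m)
for i in range(1,k):
    p=inv(onz(f,[ce[i]],76)[0])
    if abs(p[0]-65)<60 and abs(p[1])<60 and st[i,4]>15:
        r=cv2.minAreaRect(np.argwhere(l==i)[:,::-1].astype(np.float32));b=cv2.boxPoints(r);print('plate',p,[inv(q).tolist() for q in onz(f,b,76)])
R_=((im[:,:,0]>130)&(im[:,:,1]<70)&(im[:,:,2]<70));v,u=np.nonzero(R_);s=(u>280)&(u<370)&(v>230)&(v<320);u,v=u[s],v[s];print('red',len(u),u.min(),u.max(),v.min(),v.max(),np.mean(u),np.mean(v))
d=load('side8')['frame'];R2=((d[:,:,0]>130)&(d[:,:,1]<70)&(d[:,:,2]<70));v2,u2=np.nonzero(R2);s=(u2>280)&(u2<370)&(v2>230)&(v2<320);a,b=(u2[s].mean(),v2[s].mean())
print('tab moved',inv(onz(f,[(u.mean(),v.mean())],103)[0]),inv(onz(f,[(a,b)],103)[0]))
# profile across y at x=40,80, z=76: unit bright edges
for x in(0,40,90):
    Y=np.arange(-80,80,4.);q=proj(f,fr(c,[(x,y,76) for y in Y])).astype(int);print(x,[f'{int(y)}:{im[j,i].sum()//3}' for y,(i,j) in zip(Y,q)])
E
```

```text
[379. 161. 245.]
plate [ 65.1 -10.6] [[54.9, -38.8], [54.6, 21.7], [75.8, 18.7], [75.8, -41.3]]
red 12 317 329 267 277 321.5833333333333 272.0833333333333
tab moved [87.1 39. ] [87. 91.]
0 ['-80:81', '-76:108', '-72:115', '-68:111', '-64:109', '-60:113', '-56:129', '-52:130', '-48:58', '-44:41', '-40:48', '-36:46', '-32:42', '-28:49', '-24:50', '-20:47', '-16:49', '-12:44', '-8:43', '-4:42', '0:57', '4:42', '8:43', '12:46', '16:49', '20:42', '24:56', '28:136', '32:101', '36:80', '40:79', '44:82', '48:82', '52:79', '56:78', '60:74', '64:80', '68:87', '72:79', '76:84']
40 ['-80:197', '-76:194', '-72:198', '-68:163', '-64:111', '-60:109', '-56:199', '-52:238', '-48:229', '-44:228', '-40:229', '-36:228', '-32:230', '-28:228', '-24:226', '-20:226', '-16:229', '-12:227', '-8:227', '-4:230', '0:226', '4:227', '8:224', '12:225', '16:225', '20:224', '24:227', '28:231', '32:217', '36:97', '40:92', '44:111', '48:114', '52:113', '56:113', '60:107', '64:109', '68:91', '72:110', '76:113']
90 ['-80:188', '-76:190', '-72:192', '-68:134', '-64:108', '-60:109', '-56:155', '-52:238', '-48:233', '-44:231', '-40:229', '-36:232', '-32:228', '-28:232', '-24:232', '-20:230', '-16:232', '-12:230', '-8:228', '-4:232', '0:228', '4:230', '8:226', '12:228', '16:229', '20:226', '24:229', '28:235', '32:181', '36:54', '40:70', '44:64', '48:72', '52:125', '56:125', '60:102', '64:105', '68:100', '72:103', '76:100']
```

```bash
python3 -c "
from workcell import env
print(env.job_done())"
```

```text
the job is handed in; nothing more can be done
None
```

The unit is tipped flat on the pad, terminal side up, and clamped square against the fixed jaw; the gripper is clear and the job is handed in at about 20 s (no verdict returned), though total force on the unit peaked at about 35 N by the wrist reading when it met the pad edge, right at the limit.

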